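Lower the ratchet-locked bench magnifier over the board

TASK

The bench magnifier is propped up by its ratchet. Press the red pawl tab fully down so that the pawl comes clear of the teeth, then push the magnifier arm down past the teeth until it rests level on its stop above the open computer, and leave it there with the pawl still clear. Do not raise the arm higher than it stands, and leave everything else on the bench where it lies.

Things in the scene. Friction and masses are not known exactly. Their poses are not given: they have to be found in the camera images.
- stand: Magnifier stand, fixed to the bench: grey base 135 x 100 x 14 mm carrying dark steel cheeks (topmost edge 162 mm up), a toothed steel wheel and the pawl. Origin: on the bench surface right under the arm's hinge; z up; +x is the horizontal direction in which the lens arm points; y is parallel to both hinge axes. All moves of arm and pawl lie in the plane y = 0.
- hinge (a point): Point on the arm's hinge axis, 115 mm above the bench, in the plane y = 0. The toothed wheel turns about it with the arm; radius over the teeth 46 mm.
- magnifier_arm (a joint): Angle of the lens arm above level, rad: 0 = level, resting on its stop (down); starts near 0.9, pawl engaged. The wheel has some free play between teeth; after it a tooth meets the pawl and the arm goes no lower until the pawl is clear (a hard push only makes it give a few degrees). The hinge is stiff: the arm stays where it is left, and needs about 2 to 4 N at the thumb plate to go down.
- thumb_plate (a point): Centre of the upper face of the black rubber thumb plate at the far end of the lens arm, the place to push: plate 36 mm long (along the arm) x 50 mm wide x 6 mm thick, bent so that its outer end hangs down 0.35 rad against the arm. It lies 205 mm from the hinge along the arm, 1 mm above the arm's centre line. Nothing stands above it. Between hinge and plate: a 12 mm wide bar, then a round lens in a 90 mm steel ring (centre 130 mm from the hinge).
- pawl (a joint): Angle of the pawl, rad: 0 = nose in the teeth (locked), 0.32 = tab pressed right down to its stop; beyond about 0.2 the nose is clear of the teeth. A stiff pin, no spring: it stays where it is left.
- pawl_tab (a point): Centre of the upper face of the red pawl tab, 34 mm (along stand x) x 36 mm, 6 mm thick, level and 172 mm above the bench when locked, at stand x = -115 mm. It is pressed down about 15 mm with 2 to 4 N and swings about a pin at stand x = -65 mm, 151 mm above the bench.
- mini_pc: Open black mini computer case with green board, 125 x 120 x 36 mm, loose, under the lens; origin at the centre of its underside. Leave alone.
- flux_jar: Black jar, 54 mm wide, 58 mm high, loose; origin under its centre. Leave alone.
- red_lid: Red screw lid lying open side up, 60 mm wide, 13 mm high, loose; origin under its centre. Leave alone.
- heatsink: Copper and aluminium processor cooler, about 92 x 92 x 32 mm, loose; origin under its centre. Leave alone.
- disk_drive: Flat silver drive with paper label, 100 x 70 x 8 mm, loose; origin under its centre. Leave alone.
- screwdriver: Blue screwdriver lying flat, 170 mm long, loose; handle to its -x. Leave alone.
- esd_brush: Black brush lying flat, 160 mm long, loose; handle to its -x. Leave alone.

How it is judged:
On the way, in this order (a step that is already met when the one before it is completed fails the run):
1. the pawl is pressed clear of the teeth while the arm still stands up (value of joint pawl above 0.2 rad and value of joint magnifier_arm above 0.5 rad), for 0.1 s.
2. the arm is pushed down level onto its stop (value of joint magnifier_arm below 0.05 rad), for 0.1 s.
At the end, for the whole second after the job is handed in: The magnifier arm rests level on its stop (within 0.05 rad, about 3 degrees), at rest, the pawl is still clear of the teeth (over 0.2 rad), and every loose thing lies within 25 mm of where it was (value of joint magnifier_arm below 0.05 rad and value of joint pawl above 0.2 rad and velocity of joint magnifier_arm between -0.05 and 0.05 rad/s and distance of each of mini_pc, flux_jar, red_lid, heatsink, disk_drive, screwdriver, esd_brush from where it was at the start of the episode below 0.025 m); the robot touches nothing.
It fails at once if the magnifier arm is lifted clearly above its starting height (over 1.08 rad) (value of joint magnifier_arm above 1.08 rad).
It fails at once if a loose thing on the bench is pushed away, lifted or carried (over 25 mm) (distance of any of mini_pc, flux_jar, red_lid, heatsink, disk_drive, screwdriver, esd_brush from where it was at the start of the episode above 0.025 m).
It also fails if it takes over 42 s, if anything falls off the work surface, if the arm or the gripper's body presses on something with over 40 N, if the wrist force passes 120 N, or if a joint passes its speed limit or range.

ROBOT

A 6-joint arm with a two-finger parallel gripper is mounted at the origin on the work surface. World frame = base frame: x ahead of the robot, y to its left, z up, the work surface at z = 0. Lengths are in m, angles in rad, forces in N, time in s.
With the tool pointing down it reaches from about 0.225 to 0.875 m from the base axis. Payload 3.4 kg.
Tool frame: the origin (TCP) lies midway between the tips of the shut fingers; the grasp point (between the pads) lies 19 mm behind it; x points along the fingers, z is the direction in which the jaws open and shut, and the axes are right-handed (so a half turn about x gives the same grasp; the last joint's range is limited). The gripper opens to 85 mm and grips with 20 to 120 N. Pads are 22 mm wide; open, the fingers measure 114 mm over their backs; the gripper's body (76 mm by 85 mm) begins 54 mm behind the grasp point. The pads swing forward as they close: fully open they stand 13 mm farther back than shut.
Start: joints at [1.059, 0.276, 1.505, -0, 1.361, -0.121], TCP at [0.219, 0.532, 0.231] pointing down, gripper open.
Joint ranges: [-2.89, 2.89], [-0.75, 2.08], [0.22, 2.7], [-1.18, 4.32], [0.11, 2.71], [-2.7, 2.7]. Speed limits (rad/s): [2.57, 2.57, 3.14, 3.14, 3.14, 3.14].

INTERFACE

Orientations are given as a unit quaternion [w, x, y, z].
In Python, from rig import manip, eyes gives the robot as it stands. The module is installed in compiled form; this text tells all that it offers.
- The arm moves only by the shell command python3 -m crank 'ROWS' [FORCE]. ROWS is JSON, a list of rows, each a list of 7 numbers: the shift along the tool's x, y, z in cm, then the turn, a rotation vector about the tool's x, y, z in degrees, then the finger opening in cm, from 0 to 8.54. A call has 1 to 5 rows; each row is the pose to reach, as a shift and turn from the pose commanded when the call began, along the tool's axes at that moment; what a row does not reach only later rows make up. A row lasts 1/8 s, in which the tool goes at most 62.5 mm and 10.7 degrees, less where a joint would pass 70% of its speed; a pose out of reach is approached as far as the arm can. A call with a gripper value outside its range is refused whole. The fingers move at their own pace and stop on an object; FORCE is the grip in N (left out, the last holds). Time passes only in rows, so rows that repeat a pose let the fingers close. It gives the time, the measured TCP pose, the force and the opening at its end, in the units of the state.
- manip.get_state(): the state, without advancing time (a new reading comes with each control period).
- eyes.get_image(name): name is "side" or "top" or "wrist"; returns a dict with "color" (420x560x3 uint8, blue, green, red), "z_map" (420x560 float32, m along the optical axis (not along the pixel's ray), 0 where there is no reading), "vertical_fov" (degrees; the focal length in pixels is half the picture's height over the tangent of half this angle, whatever the lens; pixels are square), "cx", "cy" (the principal point, pixels), "dist" ([k1, k2, p1, p2, k3] as OpenCV has them; the pictures are not rectified), "eye" and "attitude" of the camera in the world. Camera axes: x right, y up, looking along -z (the intrinsics and any distortion apply to the point x, -y, -z); pixel columns grow to the right and rows downward; lengths in m; the calibration is good to about 2 mm. A picture is of the moment at which its call begins.
- manip.sign_off(): hands the job in, once; it reports no verdict.
The state is a dict: "clock": time; "qpos": joint angles; "qd": joint speeds; "effort": joint torques, N m; "position": TCP position; "ee_rot": TCP orientation; "contact_force": force on the tool from outside, world axes, zero at the start; "moment": the same for the moment, N m; "width": finger opening in m.
Only numpy, scipy, OpenCV 4.12 (cv2) and the standard library are available. Lean on these libraries where they do the work, as an engineer would, in place of code of your own. Each camera call takes 0.05 s, during which the arm holds its last target.

## Working session

There is one attempt and no reset: what is moved stays moved. The work goes in short steps, Python scripts to look and compute and a shell command to move; the robot and the scene stay as the last step left them, time stands still between calls to the robot, and variables do not carry over. Pictures are saved under pics/ and viewed, and the job is handed in when it is done.

```bash
mkdir -p pics; ls; cat > h.py <<'E'
import numpy as np, cv2
from scipy.spatial.transform import Rotation as R
from rig import manip, eyes
def rot(a):
    a=np.array(a,float)
    return a if a.shape==(3,3) else R.from_quat(a,scalar_first=True).as_matrix()
def world(im,px):
    H,W=im["z_map"].shape
    f=H/2/np.tan(np.radians(im["vertical_fov"])/2)
    K=np.array([[f,0,im["cx"]],[0,f,im["cy"]],[0,0,1]])
    px=np.array(px,float).reshape(-1,2)
    u=cv2.undistortPoints(px.reshape(-1,1,2),K,np.array(im["dist"],float)).reshape(-1,2)
    z=np.array([im["z_map"][int(round(p[1])),int(round(p[0]))] for p in px])
    P=np.c_[u[:,0]*z,-u[:,1]*z,-z]
    return P@rot(im["attitude"]).T+np.array(im["eye"])
E
python3 - <<'E'
from h import *
import pickle
s=manip.get_state();print(s)
d={}
for n in("side","top"):
    im=eyes.get_image(n);d[n]=im;cv2.imwrite(f"pics/{n}0.png",im["color"])
    print(n,{k:v for k,v in im.items() if k not in("color","z_map")})
pickle.dump(d,open("d0.pkl","wb"))
E
```

```text
pics
{'clock': 0.0, 'qpos': array([ 1.05899636e+00,  2.76585037e-01,  1.50618475e+00,  2.40634223e-05,
        1.36068588e+00, -1.20993927e-01]), 'qd': array([-1.27962353e-03, -4.58507497e-05,  7.12831435e-04,  3.31023690e-04,
       -5.52967223e-04, -2.66102057e-04]), 'effort': array([-7.78615340e-04, -4.16770577e+01, -2.45801461e+01, -6.48999753e-05,
        1.08499537e-02,  1.78137901e-05]), 'position': array([0.21875949, 0.53116607, 0.23042482]), 'ee_rot': array([ 0.58697513, -0.39369244,  0.58815775,  0.39311185]), 'contact_force': array([0.61713232, 0.19899796, 0.18666019]), 'moment': array([-0.04282018,  0.03795537, -0.01714832]), 'width': 0.08577209055677432}
side {'vertical_fov': 50.29331455306053, 'cx': 277.6274791631422, 'cy': 211.44048047851902, 'dist': array([-0.03177504,  0.        ,  0.        ,  0.        ,  0.        ]), 'eye': array([-0.07730963, -0.58593074,  0.94788644]), 'attitude': array([ 0.84334029,  0.35172839, -0.16256826, -0.37233835])}
top {'vertical_fov': 57.80034478016066, 'cx': 275.9026400613113, 'cy': 216.4213255953082, 'dist': array([-0.08223396,  0.        ,  0.        ,  0.        ,  0.        ]), 'eye': array([ 0.31424928, -0.02062206,  1.08137788]), 'attitude': array([-0.69156338, -0.08456667,  0.0860101 ,  0.71217332])}
```

View pics/side0.png

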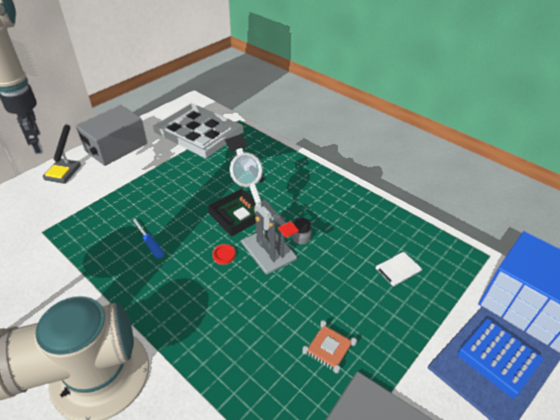

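View pics/top0.png

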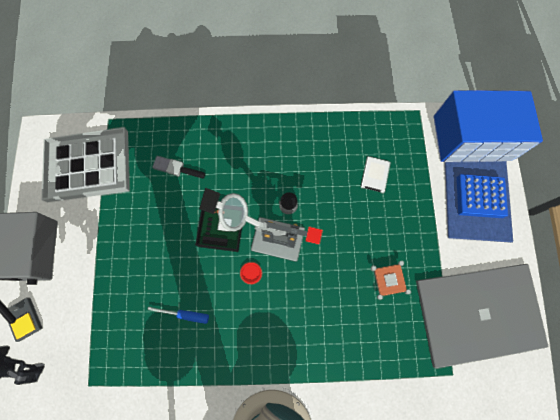

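```bash
python3 - <<'E'
from h import *
import pickle
d=pickle.load(open("d0.pkl","rb"))
t=d["top"]["color"][180:280,180:330];s=d["side"]["color"][120:280,190:330]
cv2.imwrite("pics/tc.png",cv2.resize(t,None,fx=5,fy=5,interpolation=cv2.INTER_CUBIC))
cv2.imwrite("pics/sc.png",cv2.resize(s,None,fx=3.7,fy=3.7,interpolation=cv2.INTER_CUBIC))
E
```

```text
(no output)
```

View pics/tc.png

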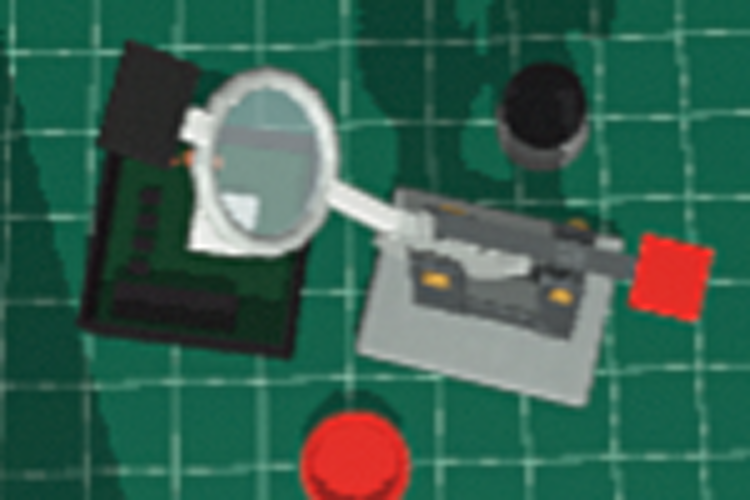

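View pics/sc.png

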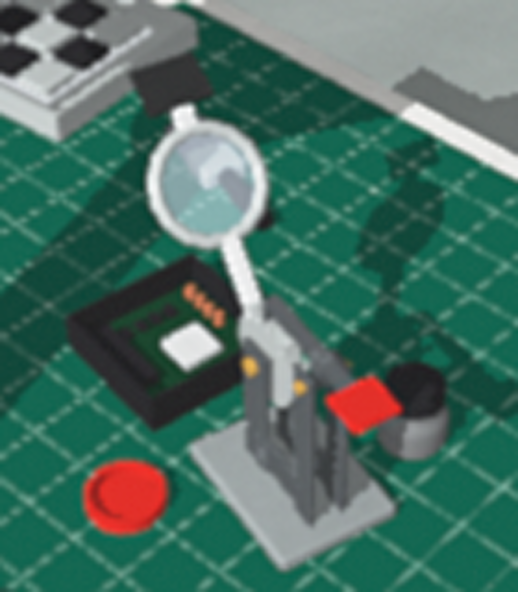

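The top crop shows the red tab centred at about (314.4, 235.4) and the black thumb plate at about (210.4, 200.6). The flux jar is close to the stand on its far side.

```bash
python3 - <<'E'
from h import *
import pickle
d=pickle.load(open("d0.pkl","rb"))
T=d["top"];S=d["side"]
c=lambda x,y:(x/5+180,y/5+180)
names=["tab","tabUL","tabUR","tabLR","tabLL","plate","pUL","pUR","pLR","pLL","base LL","base LR","jar","yel1","yel2","ring top","ring bot","barpt"]
pts=[(672,277),(645,240),(706,252),(695,315),(636,303),(152,103),(132,50),(192,72),(170,158),(110,145),(370,345),(583,398),(543,95),(435,280),(560,296),(268,75),(262,250),(360,203)]
P=world(T,[c(*p) for p in pts])
for n,p in zip(names,P):print(n,p.round(4))
c=lambda x,y:(x/3.7+190,y/3.7+120)
names=["tab","plate"]
for n,p in zip(names,world(S,[c(365,404),c(172,85)])):print("side",n,p.round(4))
# red tab centroid
def cloud(im,mask):
    v,u=np.nonzero(mask);return world(im,np.c_[u,v])
for im in(T,S):
    h=cv2.cvtColor(im["color"],cv2.COLOR_BGR2HSV)
    m=((h[...,0]<8)|(h[...,0]>172))&(h[...,1]>180)&(h[...,2]>120)
    C=cloud(im,m);C=C[(C[:,2]>.13)&(C[:,2]<.2)]
    print(len(C),C.mean(0),np.median(C,0),C.min(0),C.max(0))
    r=cv2.minAreaRect(C[:,:2].astype(np.float32)*1000);print(r)
E
```

```text
tab [ 0.4879 -0.118   0.1732]
tabUL [ 0.5065 -0.1057  0.1739]
tabUR [ 0.4999 -0.1353  0.1727]
tabLR [ 0.4988 -0.1489 -0.0023]
tabLL [ 0.4759 -0.1     0.1718]
plate [0.5531 0.1184 0.2762]
pUL [0.5748 0.1259 0.2856]
pUR [0.5693 0.1019 0.2683]
pLR [0.5303 0.1117 0.2665]
pLL [0.5335 0.1361 0.2793]
base LL [0.4845 0.0382 0.0125]
base LR [ 0.4523 -0.082   0.001 ]
jar [ 0.6156 -0.0635  0.0586]
yel1 [ 0.4993 -0.0018  0.1247]
yel2 [ 0.3142 -0.0206  1.0814]
ring top [0.5787 0.072  0.2301]
ring bot [0.4993 0.0771 0.2106]
barpt [0.5301 0.0333 0.17  ]
side tab [ 0.4901 -0.1222  0.1721]
side plate [0.5535 0.1135 0.2734]
195 [ 0.48887864 -0.11589255  0.17249619] [ 0.48905619 -0.11570327  0.17243757] [ 0.46893571 -0.13483479  0.16850932] [ 0.50957135 -0.0970137   0.17747659]
((488.97845458984375, -115.91036987304688), (32.53990936279297, 35.774471282958984), 74.5897445678711)
170 [ 0.48882662 -0.12065445  0.17259986] [ 0.48805824 -0.1208271   0.17267136] [ 0.46911266 -0.13917565  0.16645618] [ 0.50999609 -0.09920414  0.17720444]
((489.599365234375, -119.67938232421875), (35.156517028808594, 36.19657897949219), 78.0888442993164)
```

```bash
cat >> h.py <<'E'
tab=np.array([.4890,-.1180]); ex=np.array([.264,.9645]); hinge=tab+.115*ex
def std(x,z,y=0):
    ey=np.array([-ex[1],ex[0]]); return np.r_[hinge+x*ex+y*ey,z]
Rt=np.c_[[0,0,-1],[*ex,0],np.cross([0,0,-1],[*ex,0])]
def go(*targets):
    s=manip.get_state();Rc=rot(s["ee_rot"])
    q=[Rt,Rt@np.diag([1,-1,-1])]
    v=[R.from_matrix(Rc.T@r).as_rotvec(degrees=True) for r in q]
    v=min(v,key=np.linalg.norm)
    print("t",s["clock"],"pos",s["position"].round(4),"F",s["contact_force"].round(1),"turn",v.round(2))
    for t in targets: print((Rc.T@(t-s["position"])*100).round(2))
E
python3 - <<'E'
from h import *
print(hinge,rot(manip.get_state()["ee_rot"]).round(3))
p=manip.get_state()["position"].copy();p[2]=.37
go(p,std(-.117,.37),std(-.117,.185),std(-.118,.172))
E
```

```text
[ 0.51936   -0.0070825] [[-0.001 -0.925  0.381]
 [-0.001  0.381  0.925]
 [-1.     0.    -0.002]]
t 0.1 pos [0.2188 0.5312 0.2305] F [0.5 0.7 0.1] turn [ 8.292e+01 -8.000e-02  6.000e-02]
[-13.95   0.    -0.02]
[-13.87 -49.73 -49.96]
[  4.63 -49.74 -49.93]
[  5.93 -49.75 -50.02]
```

```bash
python3 -m crank '[[-6,0,0,0,0,0,0],[-12,0,0,0,0,0,0],[-14,-4,-4,10,0,0,0],[-14,-8,-8,20,0,0,0],[-14,-12,-12,30,0,0,0]]' 30
python3 - <<'E'
from h import *
go(std(-.117,.37),std(-.117,.185))
E
```

```text
clock: 0.72
position: [0.2846, 0.3735, 0.3713]
ee_rot: [0.67, -0.226, 0.67, 0.226]
contact_force: [0.4, -0.7, -0.5]
width: 0.0002
t 0.725 pos [0.2846 0.3735 0.3713] F [ 0.4 -0.7 -0.5] turn [5.264e+01 3.000e-02 1.000e-02]
[  0.14 -51.6  -13.71]
[ 18.64 -51.59 -13.72]
```

```bash
python3 -m crank '[[0,-5,-1.3,10,0,0,0],[0,-10,-2.6,20,0,0,0],[0,-15,-4,30,0,0,0],[0,-20,-5.3,40,0,0,0],[0,-25,-6.6,50,0,0,0]]'
python3 - <<'E'
from h import *
go(std(-.117,.37),std(-.117,.185))
E
```

```text
clock: 1.35
position: [0.3847, 0.1351, 0.3711]
ee_rot: [0.703, 0.078, 0.703, -0.078]
contact_force: [0.4, 0.1, 0.4]
width: -0.0004
t 1.35 pos [0.3847 0.1351 0.3711] F [0.4 0.1 0.4] turn [ 2.6  -0.   -0.01]
[  0.1  -22.6   15.73]
[ 18.6  -22.6   15.73]
```

```bash
python3 -m crank '[[0,-4.5,3.1,2.6,0,0,0],[0,-9,6.3,2.6,0,0,0],[0,-13.5,9.4,2.6,0,0,0],[0,-18,12.5,2.6,0,0,0],[0,-22.6,15.7,2.6,0,0,0]]'
python3 - <<'E'
from h import *
im=eyes.get_image("wrist");cv2.imwrite("pics/w1.png",im["color"])
go(std(-.117,.37),std(-.117,.185),std(-.118,.172))
E
```

```text
clock: 1.98
position: [0.4897, -0.1194, 0.371]
ee_rot: [0.701, 0.093, 0.701, -0.092]
contact_force: [0.8, -0.4, 0.0]
width: 0.0001
t 2.025 pos [ 0.4926 -0.1266  0.3697] F [ 2.8 -5.1  0.7] turn [0.02 0.13 0.37]
[-0.04  0.54 -0.57]
[18.46  0.65 -0.61]
[19.76  0.56 -0.62]
```

View pics/w1.png

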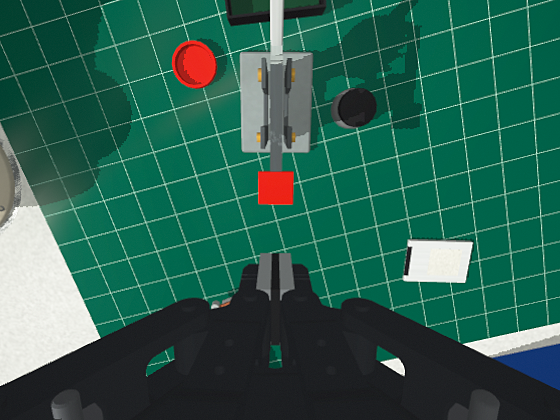

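The wrist view shows the red tab centred at (276, 188), in line with the shut fingers at column 275. The yaw matches the stand, so I'm descending.

```bash
python3 -m crank '[[5,0,0,0,0,0,0],[10,0,0,0,0,0,0],[15,0,0,0,0,0,0],[18,0,0,0,0,0,0],[18,0,0,0,0,0,0]]'
python3 - <<'E'
from h import *
im=eyes.get_image("wrist");cv2.imwrite("pics/w2.png",im["color"])
im=eyes.get_image("side");cv2.imwrite("pics/s2.png",cv2.resize(im["color"][120:280,190:330],None,fx=3.7,fy=3.7))
go(std(-.117,.185),std(-.119,.172),std(-.12,.155))
E
```

```text
clock: 2.65
position: [0.4873, -0.1168, 0.1888]
ee_rot: [0.699, 0.093, 0.703, -0.092]
contact_force: [-0.1, 0.1, 0.5]
width: -0.0001
t 2.75 pos [ 0.49   -0.1178  0.192 ] F [ 0.1 -0.   0.7] turn [0.32 0.05 0.  ]
[ 0.7  -0.24 -0.09]
[ 2.   -0.44 -0.09]
[ 3.7  -0.54 -0.09]
```

View pics/w2.png

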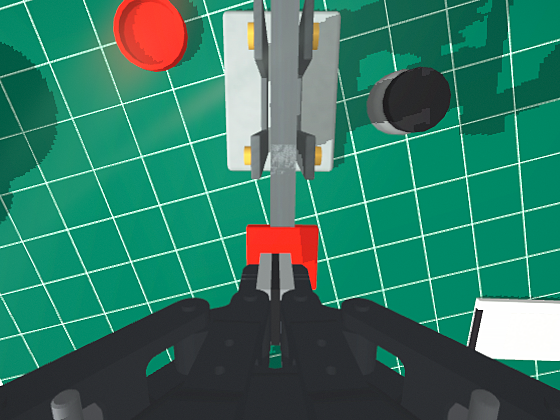

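View pics/s2.png

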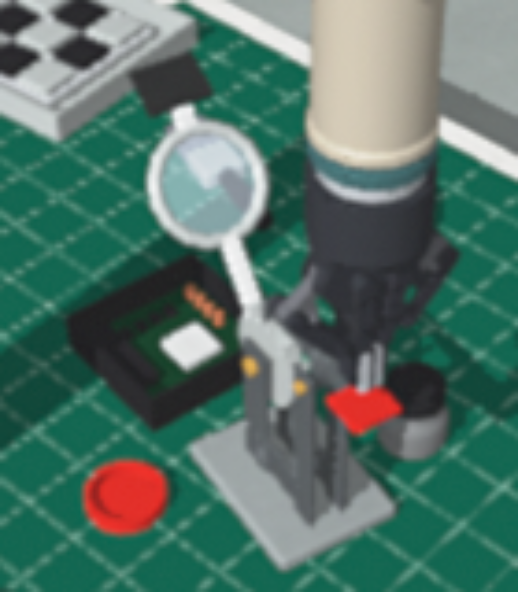

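The fingers are over the tab, about 3 mm off centre sideways. The tab spans columns 247–318 and the fingers centre on 275. Pressing next, moving slightly outward.

```bash
python3 -m crank '[[1,-0.3,0,0,0,0,0],[1.6,-0.4,0,0,0,0,0],[2,-0.4,0,0,0,0,0],[2.4,-0.4,0,0,0,0,0],[2.4,-0.4,0,0,0,0,0]]'
```

```text
clock: 3.38
position: [0.4886, -0.122, 0.1674]
ee_rot: [0.701, 0.092, 0.701, -0.092]
contact_force: [-0.5, -1.6, 1.7]
width: -0.0001
```

```bash
python3 -m crank '[[0.4,0,0,0,0,0,0],[0.7,-0.1,0,0,0,0,0],[1.0,-0.2,0,0,0,0,0],[1.3,-0.2,0,0,0,0,0],[1.3,-0.2,0,0,0,0,0]]'
python3 - <<'E'
from h import *
im=eyes.get_image("side");cv2.imwrite("pics/s3.png",cv2.resize(im["color"][120:280,190:330],None,fx=3.7,fy=3.7))
go(std(-.12,.155))
E
```

```text
clock: 4.0
position: [0.4884, -0.1238, 0.1563]
ee_rot: [0.702, 0.092, 0.7, -0.092]
contact_force: [-4.3, -3.4, 15.8]
width: -0.0002
t 4.05 pos [ 0.4885 -0.1238  0.1563] F [-4.6 -3.1 15.7] turn [0.32 0.13 0.01]
[ 0.13  0.08 -0.1 ]
```

View pics/s3.png

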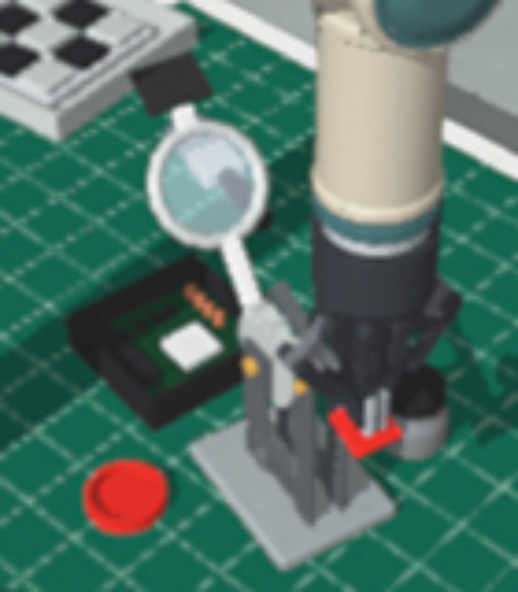

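The tab is pressed and tilted. The force rose to 16 N, against the 2–4 N it needs to move, so the pawl is on its stop. Lifting off straight up.

```bash
python3 -m crank '[[-2,0,0,0,0,0,0],[-7,0,0,0,0,0,0],[-12,0,0,0,0,0,0],[-18,0,0,0,0,0,0],[-18.5,0,0,0,0,0,0]]'
python3 - <<'E'
from h import *
im=eyes.get_image("top");C=im["color"]
h=cv2.cvtColor(C,cv2.COLOR_BGR2HSV)
S=eyes.get_image("side");cv2.imwrite("pics/s4.png",cv2.resize(S["color"][120:280,190:330],None,fx=3.7,fy=3.7))
h=cv2.cvtColor(S["color"],cv2.COLOR_BGR2HSV)
m=((h[...,0]<8)|(h[...,0]>172))&(h[...,1]>180)&(h[...,2]>120)
v,u=np.nonzero(m);P=world(S,np.c_[u,v]);P=P[(P[:,2]>.13)&(P[:,2]<.2)]
q=np.c_[(P[:,:2]-hinge)@ex,P[:,2]];print(len(q),q.mean(0),np.polyfit(q[:,0],q[:,1],1))
go(std(.123,.35),std(.123,.29))
E
```

```text
clock: 4.68
position: [0.4899, -0.1229, 0.3432]
ee_rot: [0.704, 0.092, 0.698, -0.092]
contact_force: [0.3, -0.5, 0.5]
width: 0.0003
187 [-0.12029839  0.15583472] [0.32075189 0.19442066]
t 4.775 pos [ 0.4881 -0.1226  0.3392] F [ 0.  -0.9 -0.1] turn [ 0.35  0.02 -0.12]
[-1.03 24.27  0.11]
[ 4.97 24.25  0.11]
```

View pics/s4.png

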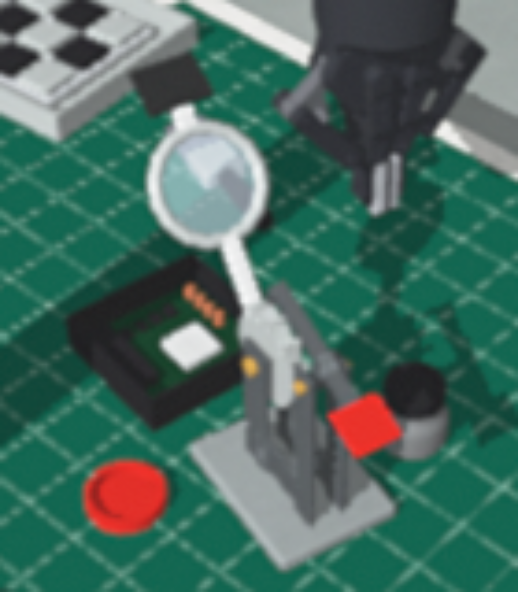

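The red tab is at (365, 425) in the crop, lower than before. A fit to its surface gives a slope of 0.32 (about 0.31 rad), so the pawl is clear. The arm hasn't moved. Next is above the thumb plate.

```bash
python3 -m crank '[[-1,5,0,0,0,0,0],[-1,10,0,0,0,0,0],[-1,15,0,0,0,0,0],[-1,20,0,0,0,0,0],[-1,24.3,0.1,0,0,0,0]]'
python3 -m crank '[[0,0,0,0,0,0,0]]'
python3 - <<'E'
from h import *
im=eyes.get_image("wrist");cv2.imwrite("pics/w5.png",im["color"])
def p(th,d=0,up=0): return std(.205*np.cos(th)-.001*np.sin(th)+d,.115+.205*np.sin(th)+.001*np.cos(th)+up)
go(p(.9,-.004,.02),p(.9,-.004,.005),*[p(t,.007-.012*t,-.002) for t in (.7,.5,.3,.1,0)])
E
```

```text
clock: 5.4
position: [0.5508, 0.1134, 0.3462]
ee_rot: [0.699, 0.092, 0.703, -0.092]
contact_force: [0.9, -0.1, -0.4]
width: 0.0003
clock: 5.52
position: [0.551, 0.1141, 0.3458]
ee_rot: [0.699, 0.091, 0.703, -0.09]
contact_force: [0.5, -0.5, -0.7]
width: -0.0
t 5.575 pos [0.5508 0.1124 0.3463] F [ 0.7  0.  -0.8] turn [ 0.47 -0.32  0.07]
[ 5.01 -0.08  0.15]
[ 6.51 -0.08  0.16]
[10.04  3.14  0.2 ]
[13.41  5.71  0.24]
[17.17  7.56  0.28]
[21.17  8.64  0.31]
[23.22  8.88  0.33]
```

View pics/w5.png

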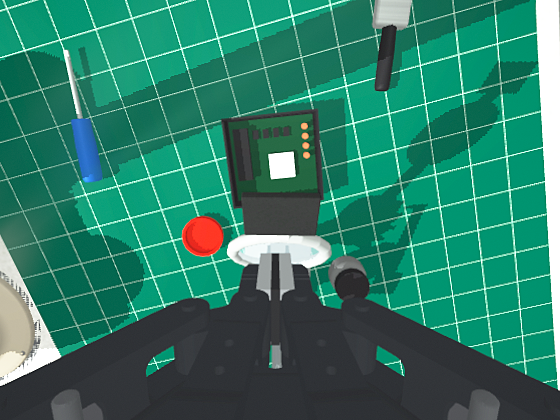

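The wrist view shows the plate spanning columns 240–321, centre 281, with the fingers at 275. That's about 4 mm off, so I'll shift +0.3 cm in tool z while descending.

```bash
python3 -m crank '[[3,0,0.3,0,0,0,0],[5,0,0.4,0,0,0,0],[6,0,0.4,0,0,0,0],[6.6,0.2,0.4,0,0,0,0],[7.2,0.6,0.4,0,0,0,0]]'
python3 - <<'E'
from h import *
im=eyes.get_image("side");cv2.imwrite("pics/s6.png",cv2.resize(im["color"][120:280,190:330],None,fx=3.7,fy=3.7))
im=eyes.get_image("wrist");cv2.imwrite("pics/w6.png",im["color"])
def p(th,d=0,up=0): return std(.205*np.cos(th)-.001*np.sin(th)+d,.115+.205*np.sin(th)+.001*np.cos(th)+up)
go(*[p(t,.007-.012*t,-.002) for t in (.7,.5,.3,.1,0)])
E
```

```text
clock: 6.2
position: [0.5574, 0.1155, 0.2775]
ee_rot: [0.701, 0.093, 0.701, -0.092]
contact_force: [-0.0, -0.1, -0.1]
width: 0.0002
t 6.3 pos [0.5573 0.1159 0.2772] F [-0.4 -0.9 -0.2] turn [ 0.33  0.02 -0.02]
[ 3.14  2.61 -0.4 ]
[ 6.51  5.18 -0.38]
[10.27  7.03 -0.38]
[14.28  8.1  -0.37]
[16.33  8.33 -0.37]
```

View pics/s6.png

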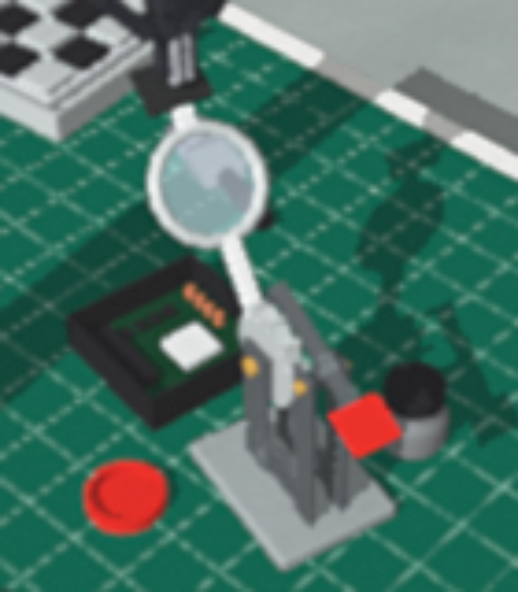

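View pics/w6.png

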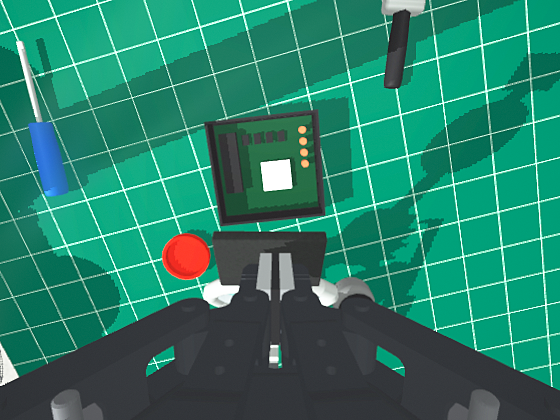

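Fingers are centred on the plate (columns 214–327) and just above it, with no contact yet. Now following the arc down.

```bash
python3 -m crank '[[0.8,0.4,-0.1,0,0,0,0],[1.6,1.2,-0.2,0,0,0,0],[2.4,2.0,-0.2,0,0,0,0],[3.2,2.6,-0.2,0,0,0,0],[3.2,2.6,-0.2,0,0,0,0]]'
python3 - <<'E'
from h import *
im=eyes.get_image("side");cv2.imwrite("pics/s7.png",cv2.resize(im["color"][120:280,190:330],None,fx=3.7,fy=3.7))
def p(th,d=0,up=0): return std(.205*np.cos(th)-.001*np.sin(th)+d,.115+.205*np.sin(th)+.001*np.cos(th)+up)
go(*[p(t,.007-.012*t,-.002) for t in (.7,.5,.3,.1,0)])
E
```

```text
clock: 6.92
position: [0.5609, 0.1419, 0.2441]
ee_rot: [0.7, 0.092, 0.702, -0.092]
contact_force: [-0.7, 0.2, -0.0]
width: 0.0003
t 6.975 pos [0.5604 0.1415 0.244 ] F [ 0.3 -0.2 -0.8] turn [ 0.35 -0.24  0.08]
[-0.18  0.06 -0.04]
[ 3.18  2.63 -0.01]
[6.94 4.49 0.02]
[10.95  5.57  0.04]
[12.99  5.8   0.05]
```

View pics/s7.png

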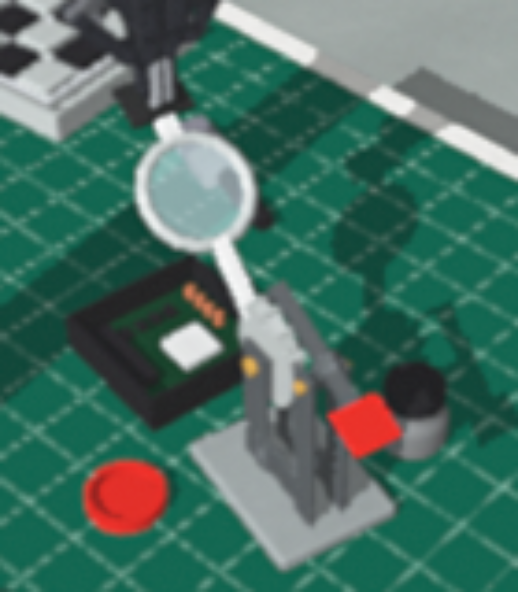

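The arm is coming down, with the fingers on the plate at about (165, 100) in the crop, and the pawl still down. Continuing.

```bash
python3 -m crank '[[1.5,1.4,0,0,0,0,0],[3.2,2.5,0,0,0,0,0],[5,3.5,0,0,0,0,0],[6.9,4.3,0,0,0,0,0],[6.9,4.3,0,0,0,0,0]]'
python3 - <<'E'
from h import *
im=eyes.get_image("side");cv2.imwrite("pics/s8.png",cv2.resize(im["color"][120:280,190:330],None,fx=3.7,fy=3.7))
def p(th,d=0,up=0): return std(.205*np.cos(th)-.001*np.sin(th)+d,.115+.205*np.sin(th)+.001*np.cos(th)+up)
go(*[p(t,.007-.012*t,-.002) for t in (.3,.2,.1,0)])
E
```

```text
clock: 7.6
position: [0.5719, 0.1841, 0.1736]
ee_rot: [0.7, 0.092, 0.703, -0.092]
contact_force: [0.3, 0.1, 0.7]
width: 0.0001
t 7.65 pos [0.5722 0.1837 0.1747] F [0.3 0.1 1. ] turn [ 0.35 -0.17  0.01]
[ 0.01  0.09 -0.06]
[ 2.    0.73 -0.05]
[ 4.02  1.17 -0.04]
[ 6.07  1.4  -0.04]
```

View pics/s8.png

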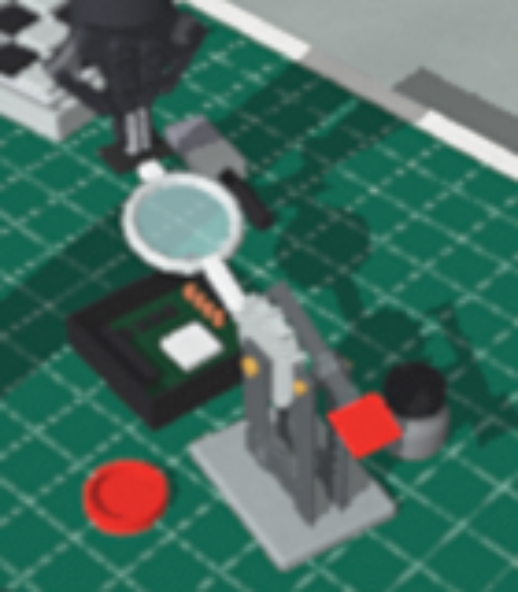

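The arm is about 0.3 rad above level with the fingers still on the plate. Last stretch now.

```bash
python3 -m crank '[[1.6,0.6,0,0,0,0,0],[3.2,0.9,0,0,0,0,0],[4.6,1.1,0,0,0,0,0],[5.6,1.2,0,0,0,0,0],[5.6,1.2,0,0,0,0,0]]'
python3 - <<'E'
from h import *
im=eyes.get_image("side");cv2.imwrite("pics/s9.png",cv2.resize(im["color"][120:280,190:330],None,fx=3.7,fy=3.7))
go(std(.212,.114))
E
```

```text
clock: 8.28
position: [0.5749, 0.1945, 0.1189]
ee_rot: [0.7, 0.092, 0.702, -0.093]
contact_force: [0.3, 0.5, -0.0]
width: 0.0
t 8.325 pos [0.5749 0.1944 0.1193] F [-0.   0.6 -0.4] turn [ 0.3  -0.18  0.05]
[ 0.53  0.3  -0.04]
```

View pics/s9.png

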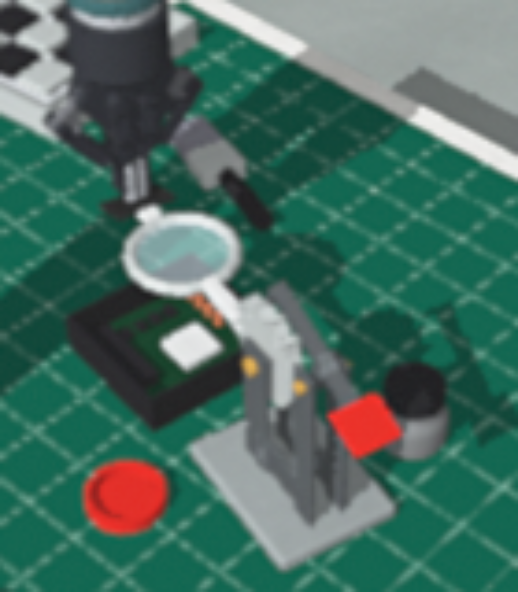

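Nearly level, and the force shows it isn't on the stop yet. Pressing gently on until the force rises.

```bash
python3 -m crank '[[0.3,0.1,0,0,0,0,0],[0.5,0.1,0,0,0,0,0],[0.6,0.1,0,0,0,0,0]]'; python3 -m crank '[[0.1,0,0,0,0,0,0],[0.2,0,0,0,0,0,0],[0.2,0,0,0,0,0,0]]'
```

```text
clock: 8.7
position: [0.5761, 0.1954, 0.1162]
ee_rot: [0.701, 0.092, 0.701, -0.092]
contact_force: [-3.2, 0.4, 13.2]
width: 0.0004
clock: 9.07
position: [0.5761, 0.1954, 0.116]
ee_rot: [0.702, 0.092, 0.701, -0.092]
contact_force: [-4.8, -1.5, 18.1]
width: -0.0002
```

On the stop: 18 N and no further travel. Lifting clear to check.

```bash
python3 -m crank '[[-2,0,0,0,0,0,0],[-7,0,0,0,0,0,0],[-12,2,0,0,0,0,0],[-17,6,0,0,0,0,0],[-20,11,0,0,0,0,0]]'; python3 -m crank '[[0,5,0,0,0,0,0],[0,5,0,0,0,0,0],[0,5,0,0,0,0,0]]'
python3 - <<'E'
from h import *
import pickle
d0=pickle.load(open("d0.pkl","rb"))
S=eyes.get_image("side");cv2.imwrite("pics/s10.png",S["color"]);T=eyes.get_image("top");cv2.imwrite("pics/t10.png",T["color"])
pickle.dump((S,T),open("d1.pkl","wb"))
for im in (S,T):
    h=cv2.cvtColor(im["color"],cv2.COLOR_BGR2HSV)
    m=((h[...,0]<8)|(h[...,0]>172))&(h[...,1]>180)&(h[...,2]>120)
    v,u=np.nonzero(m);P=world(im,np.c_[u,v]);P=P[(P[:,2]>.13)&(P[:,2]<.2)]
    q=np.c_[(P[:,:2]-hinge)@ex,P[:,2]];print("tab slope",np.polyfit(q[:,0],q[:,1],1))
    # arm points: near plane y=0, x .05-.24, z>.09
    v,u=np.nonzero(im["z_map"]>0);P=world(im,np.c_[u,v])
    x=(P[:,:2]-hinge)@ex;y=(P[:,:2]-hinge)@np.array([-ex[1],ex[0]])
    k=(x>.05)&(x<.235)&(abs(y)<.05)&(P[:,2]>.08)&(P[:,2]<.2)
    a=k&(x<.18);print("arm slope",np.polyfit(x[a],P[a,2],1))
    b=k&(x>.187)&(x<.223);print("plate",b.sum(),x[b].mean(),P[b,2].mean())
s=manip.get_state();print(s["clock"],s["position"],s["contact_force"])
E
```

```text
clock: 9.7
position: [0.6055, 0.3021, 0.316]
ee_rot: [0.702, 0.094, 0.7, -0.092]
contact_force: [1.1, -0.3, -1.0]
width: -0.0003
clock: 10.07
position: [0.6173, 0.3496, 0.3115]
ee_rot: [0.701, 0.092, 0.702, -0.093]
contact_force: [0.2, 0.4, -0.3]
width: 0.0001
tab slope [0.30412918 0.19234659]
arm slope [-0.00569557  0.11960046]
plate 98 0.20097159560962002 0.1175496377440983
tab slope [0.34516046 0.19600244]
arm slope [-0.01089776  0.12011417]
plate 232 0.20407901224698044 0.11698078126600078
10.175 [0.61743984 0.34876429 0.31211912] [0.70813348 0.00564593 0.11319013]
```

View pics/s10.png

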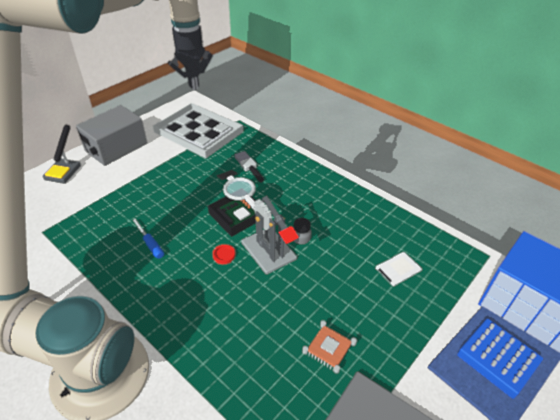

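View pics/t10.png

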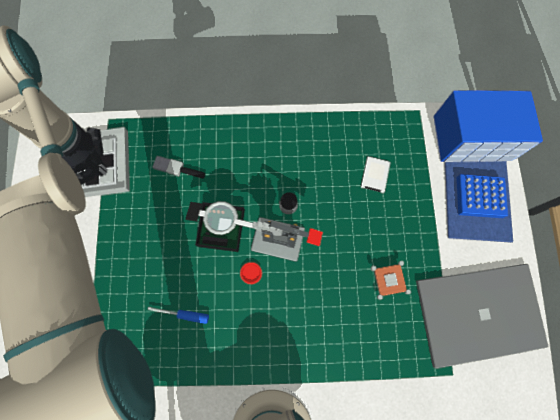

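The lens arm is level over the computer: its slope is about −0.01 rad and the plate centre is at z ≈ 0.117 m. The tab slope of 0.30–0.35 shows the pawl still clear. All loose things are at the same pixels as at the start, and the robot touches nothing. Handing in.

```bash
python3 -c "
from rig import manip
print(manip.sign_off())"
```

```text
the job is handed in; nothing more can be done
None
```

I pressed the red tab to its stop with the shut fingers, at about 16 N. I then followed the thumb plate down its arc until the magnifier arm sat on its stop (18 N, no further travel), backed off and handed in at about 10.2 s.

The last checks agreed in both the side and top views:
- **Arm:** level, with a measured slope of about −0.01 rad and the thumb plate at z ≈ 0.117 m.
- **Pawl:** still clear, with the tab tilted about 0.30–0.33 rad; it must stay above 0.2.
- **Other items:** the loose things showed no visible shift from the first pictures. I compared them by eye and did not measure them.
- **Robot:** clear of everything, with contact force under 1 N.

No check failed or disagreed.

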